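Feed a carton of slides through the flap of the dry box

TASK

Put the green-labelled carton of slides into the dry box without gripping or lifting anything, only pushing with the fingertips: slide the catch above the flap to the left, push the carton along the tray and through the hanging flap until it goes down the chute, and draw back so that the flap falls shut. Then push the catch fully home again, and leave the other things on the desk where they are.

Things in the scene. Friction and masses are not known exactly. Their poses are not given: they have to be found in the camera images.
- dry_box: Dry box, fixed: clear-walled cabinet (108 mm wide, 123 mm high, 190 mm deep) with a white front plate 12 mm thick and an aluminium infeed tray towards the robot. Origin at desk height under the middle of the mouth, at the front plate's inner face (plate x = -0.012 to 0, its top z = 0.110); x points along the tray into the box, y left, z up. Sites mouth, tray_end and sill_edge have the same axes
- mouth (a point): Middle of the mouth's lower edge, 60 mm above the desk (level with the tray), at the inner face of the front plate. The mouth is 56 mm wide and 44 mm high; the plate's bar above it is 6 mm high
- tray_end (a point): Middle of the tray's near, open end, on its surface (60 mm above the desk), 170 mm before the mouth. The two guide rails are 3 mm thick, stand 9 mm above the tray and close in from 79 mm apart (inside) here to 38 mm apart 40 mm before the mouth, then run straight up to the front plate. The last 45 mm before the mouth and the sill are smooth white plastic
- sill_edge (a point): Where the level floor ends, 31 mm behind the mouth, and a smooth chute begins, 32 degrees steep, flatter at its foot, down to the box's floor 6 mm above the desk. The carton tips and slides down by itself once its middle is 2 to 4 mm beyond this edge; the fingertips behind it are then 5 to 7 mm short of point mouth, under the front plate's upper bar: lean the fingers forward 20 to 40 degrees to reach there
- flap (a joint): The blue flap, 53 mm wide, 46 mm high, that hangs in the mouth from a pin along its top edge, 108 mm above the desk, just behind the front plate. 0 = shut, grows to 1.35 rad as its lower edge is pushed into the box. It weighs 30 g, has no spring and falls shut by its own weight in about half a second when nothing is under it. With the catch home it opens only about 0.1 rad
- catch (a joint): The catch, a dark steel slide (26 mm long) with a red knob, on the ledge above the mouth. 0 = home (middle of the mouth, blocks the tab on top of the flap); it slides to the left (+y of the dry box) to the stop at 0.036 m, where the flap is free. Stays where it is left; takes about 1.5 N to slide
- catch_knob (a point): On the axis of the catch's upright red knob, 13 mm in diameter; 130 mm above the desk, 7.5 mm below the knob's top and 10 mm above its foot. Moves with the catch
- carton_mid (a point): Centre (half-way up) of the carton of slides with the green label that lies on the infeed tray, 30x80x21 mm, 0.08 to 0.17 kg, with its long axis (its y axis) roughly along the tray. Its near end is the one to push
- blue_carton: carton of microscope slides with a blue label, 30x80x21 mm, lying on the desk left of the dry box; origin at the centre of its underside; leave alone
- red_carton: carton of microscope slides with a red label, 30x80x21 mm, lying on the desk left of the dry box; origin at the centre of its underside; leave alone
- coverslip_box: small blue-lidded coverslip box, 30x30x23 mm, left of the dry box; origin at the centre of its underside; leave alone
- filter_cube: black fluorescence filter cube with coloured round windows, 34x34x35 mm, left of the dry box; origin at the centre of its underside; leave alone
- dish: clear lidded culture dish, 61 mm across, 15 mm high, right of the dry box; origin at the centre of its underside; leave alone
- lens_case: white canister with black screw cap, 42 mm across, 46 mm high, right of the dry box; origin at the centre of its underside; leave alone
- carton: The green-labelled carton of slides itself, 30x80x21 mm; origin at the centre of its underside, its y axis along its length
Mind the look-alikes: they are no part of the job. What is shaped like the carton but turquoise is not meant.

How it is judged:
On the way, in this order (a step that is already met when the one before it is completed fails the run):
1. the catch is slid to the left, clear of the flap's tab (value of joint catch above 0.028 m), for 0.1 s.
2. the green-labelled carton has gone through the mouth and down the chute and the flap has fallen shut behind it (x of carton_mid in the frame of dry_box between 0.075 and 0.19 m and y of carton_mid in the frame of dry_box between -0.035 and 0.035 m and z of carton_mid in the frame of dry_box below 0.045 m and value of joint flap below 0.06 rad), for 0.2 s.
3. the catch is pushed home again (value of joint catch below 0.004 m), for 0.2 s.
At the end, for the whole second after the job is handed in: The green-labelled carton lies at rest inside the dry box at the foot of the chute (its centre 75 to 190 mm behind the inner face of the front plate and less than 45 mm above the desk), the flap is shut (below 0.06 rad) and the catch is home (within 4 mm) (all of step 2 and value of joint catch below 0.004 m and linear speed of carton below 0.02 m/s); the robot touches nothing.
It fails at once if the green-labelled carton is lifted off the tray (its centre more than 15 mm above where it lies on the tray) (height (world z) of carton_mid above 0.0855 m).
It fails at once if another thing on the desk is moved by more than 10 mm (distance of any of blue_carton, red_carton, coverslip_box, filter_cube, dish, lens_case from where it was at the start of the episode above 0.01 m).
It also fails if it takes over 58 s, if anything falls off the work surface, if the arm or the gripper's body presses on something with over 40 N, if the wrist force passes 120 N, or if a joint passes its speed limit or range.

ROBOT

A 6-joint arm with a two-finger parallel gripper is mounted at the origin on a cart in front of the work surface, level with it; the furniture and walls round the work are solid. World frame = base frame: x ahead of the robot, y to its left, z up, the work surface at z = 0. Lengths are in m, angles in rad, forces in N, time in s.
With the tool pointing down it reaches from about 0.375 to 0.925 m from the base axis. Payload 5.7 kg.
Tool frame: the origin (TCP) lies at the very end of the fingers, on their centre line; the grasp point (between the pads) lies 19 mm behind it; z points along the fingers, y is the line along which they close (so a half turn about z gives the same grasp; the last joint's range is limited). The gripper opens to 88 mm and grips with 3 to 60 N. Pads are 20 mm wide; open, the fingers measure 115 mm over their backs; the gripper's body (75 mm by 178 mm) begins 61 mm behind the grasp point.
Start: joints at [1.029, 0.359, 1.51, -0, 1.272, -0.115], TCP at [0.248, 0.546, 0.223] pointing down, gripper open.
Joint ranges: [-2.97, 2.97], [-1.01, 2.36], [0.21, 2.38], [-0.96, 4.11], [0.2, 2.71], [-2.98, 2.98]. Speed limits (rad/s): [2.39, 2.39, 3.14, 3.14, 3.14, 3.14].

INTERFACE

Orientations are given as a unit quaternion [x, y, z, w].
In Python, from rig import telemetry, optics, ticket gives the robot as it stands. The module is installed in compiled form; this text tells all that it offers.
- The arm moves only by the tool send_rows, never from a script. Its argument "steps" is a list of rows, each a list of 7 numbers: the shift along the world's x, y, z in units of 40 mm (1.0 is 40 mm), then the turn, a rotation vector about the world's x, y, z in units of 6 degrees (1.0 is 6 degrees), then the opening, from -1 (shut) to 1 (fully open). A call has 1 to 5 rows; each row shifts and turns the commanded pose from where the row before left it; what a row does not reach is not made up. A row lasts 1/12 s, in which the tool goes at most 41.7 mm and 7.16 degrees, less where a joint would pass 70% of its speed; a pose out of reach is approached as far as the arm can. A call is refused whole if a number of a shift passes 1 or a number of a turn 1, either way. A call with a gripper value outside its range is refused whole. The fingers move at their own pace and stop on an object; the grip force is fixed at half the most. Time passes only in rows, so rows that do not move let the fingers close. It gives the time, the measured TCP pose, the force, the opening and the grip force at its end, in the units of the state.
- telemetry.get_obs(): the state, without advancing time (a new reading comes with each control period).
- optics.capture(name): name is "side" or "top"; returns (picture, depth): 420x560x3 uint8, red, green, blue; 420x560 float32, m along the optical axis (not along the pixel's ray), 0 where there is no reading.
- optics.get_calibration(name): a dict with "intrinsics" (3x3 intrinsics, pixels), "rvec" (rotation vector, rad) and "tvec" (3), from world to camera coordinates, as OpenCV has them. Camera axes: x right, y down, z forward; pixel columns grow to the right and rows downward; lengths in m; the calibration is good to about 2 mm. A picture is of the moment at which its call begins. get_calibration takes no time and is no camera call.
- ticket.close_job(): hands the job in; it is judged then, once.
Trained networks look in the newest picture that a camera, given by its name, has taken for a name from the list of things; names that differ only in an ending like _2 or _b are one class to them, and where a whole thing is asked for, a point or a joint stands for the part that bears it (a point fixed in the world has none). Each returns a list of dicts, best first, with "p" (0 to 1); they miss things now and then, are a little off and sometimes report something else, mostly with a low value. They report only what shows in the picture. A call takes as long as a camera call. They do not tell look-alikes from the thing itself.
- optics.boxes_of(name, camera): "box" ([centre column, centre row, width, height] as shares, 0 to 1, of the picture: columns of its width, rows of its height, round what is visible of it).
- optics.trace(name, camera): "region" (420x560 bool, what is visible of it) and "box" ([centre column, centre row, width, height] as shares, 0 to 1, of the picture: columns of its width, rows of its height, round what is visible of it).
- optics.pinpoint(name, camera): "xy" ([column, row] as shares, 0 to 1, of the picture: columns of its width, rows of its height: a listed point, or the origin of a listed thing).
The state is a dict: "time_s": time; "joints": joint angles; "qd": joint speeds; "tau": joint torques, N m; "position": TCP position; "tcp_rot": TCP orientation; "wrist_force": force on the tool from outside, world axes, zero at the start; "torque": the same for the moment, N m; "grip_width": finger opening in m; "grasp_force": force on a finger pad.
Only numpy, scipy, OpenCV 4.12 (cv2) and the standard library are available. Lean on these libraries where they do the work, as an engineer would, in place of code of your own. Each camera call takes 0.05 s, during which the arm holds its last target. There are 200 camera calls.

## Working session

There is one attempt and no reset: what is moved stays moved. The work goes in short steps, Python scripts to look and compute and a tool call to move; the robot and the scene stay as the last step left them, time stands still between calls to the robot, and variables do not carry over. Pictures are saved under pics/ and viewed, at most 14 in all, crops included, and the job is handed in when it is done.

Besides the shell and the picture viewer there is one more tool, called after ">>>" as name(argument=value, ...), one argument or row to a line, values as JSON. send_rows: Moves the arm, as the interface text tells. Its arguments: {"type":"object","properties":{"steps":{"type":"array"}},"required":["steps"]}

```bash
mkdir -p pics; cat > h.py <<'E'
import numpy as np, cv2
from rig import telemetry, optics, ticket
def cal(n):
    c=optics.get_calibration(n);R=cv2.Rodrigues(np.array(c["rvec"],float))[0]
    return np.array(c["intrinsics"],float),R,np.array(c["tvec"],float).ravel()
def atz(n,xy,z):  # share coords -> world at height z
    K,R,t=cal(n);u=np.array([xy[0]*560,xy[1]*420,1]);d=R.T@np.linalg.solve(K,u);o=-R.T@t
    return o+d*(z-o[2])/d[2]
def tri(a,b):
    P=[]; 
    for n in("side","top"):
        K,R,t=cal(n);P.append(K@np.c_[R,t])
    s=np.array([560,420.])
    X=cv2.triangulatePoints(P[0],P[1],(np.array(a)*s).reshape(2,1),(np.array(b)*s).reshape(2,1)).ravel()
    return X[:3]/X[3]
E
python3 - <<'E'
from h import *
ims=[]
for n in("side","top"):
    im,d=optics.capture(n);cv2.imwrite(f"pics/{n}0.png",im[:,:,::-1]); K,R,t=cal(n);print(n,-R.T@t,R[2],K[0,0])
zs=dict(mouth=.06,tray_end=.06,sill_edge=.06,catch_knob=.13,carton_mid=.0705)
for k,z in zs.items():
    r={}
    for n in("side","top"):
        q=optics.pinpoint(k,n)[:2]
        for e in q: print(k,n,round(e["p"],2),np.round(np.array(e["xy"])*[560,420]),atz(n,e["xy"],z).round(4))
        if q:r[n]=q[0]["xy"]
    if len(r)==2:print("  tri",tri(r["side"],r["top"]).round(4))
print(telemetry.get_obs())
E
```

```text
side [0.36308803 0.54309738 0.44448238] [ 0.20492616 -0.89744249 -0.39064337] 395.4123149662321
top [ 0.43876168 -0.21265912  0.93160124] [ 0.09722188  0.0104633  -0.99520773] 466.35903671649356
mouth side 0.97 [275. 213.] [ 0.5912 -0.2985  0.06  ]
mouth top 0.74 [343. 182.] [ 0.5904 -0.3037  0.06  ]
  tri [ 0.5915 -0.3038  0.0575]
tray_end side 0.91 [335. 233.] [ 0.4377 -0.2183  0.06  ]
tray_end top 0.56 [301. 262.] [ 0.4383 -0.2239  0.06  ]
  tri [ 0.4383 -0.2239  0.0572]
sill_edge side 0.96 [263. 211.] [ 0.6236 -0.3051  0.06  ]
sill_edge top 0.66 [351. 167.] [ 0.6182 -0.3184  0.06  ]
  tri [ 0.6229 -0.3185  0.0536]
catch_knob side 0.43 [274. 187.] [ 0.5897 -0.2922  0.13  ]
catch_knob top 0.41 [342. 179.] [ 0.5824 -0.2942  0.13  ]
  tri [ 0.5856 -0.2937  0.1291]
carton_mid side 0.91 [259. 259.] [ 0.5623 -0.0656  0.0705]
carton_mid side 0.75 [317. 222.] [ 0.4812 -0.2437  0.0705]
carton_mid top 0.92 [317. 240.] [ 0.4801 -0.2539  0.0705]
carton_mid top 0.76 [268. 189.] [ 0.5741 -0.1628  0.0705]
  tri [ 0.5406 -0.2444 -0.0297]
{'time_s': 0.6, 'joints': array([ 1.02892289e+00,  3.58798503e-01,  1.51042442e+00, -2.15543559e-05,
        1.27253771e+00, -1.15083765e-01]), 'qd': array([ 0.00105213, -0.00164955,  0.00029065,  0.0006354 , -0.00118971,
        0.00134601]), 'tau': array([-8.68288553e-04, -5.15049040e+01, -2.71004802e+01,  6.74875430e-02,
        2.48670147e-02, -2.99151679e-05]), 'position': array([0.24834366, 0.54612404, 0.22261435]), 'tcp_rot': array([ 2.11775848e-01,  9.77318261e-01, -8.28237190e-05, -1.73455033e-05]), 'wrist_force': array([ 0.07642468,  0.01188323, -0.03957139]), 'torque': array([-0.00788   ,  0.04776375,  0.01178031]), 'grasp_force': 0.0, 'grip_width': 0.08789067731427155}
```

View pics/side0.png

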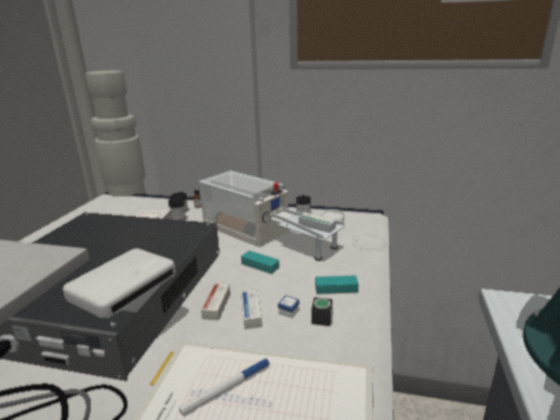

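View pics/top0.png

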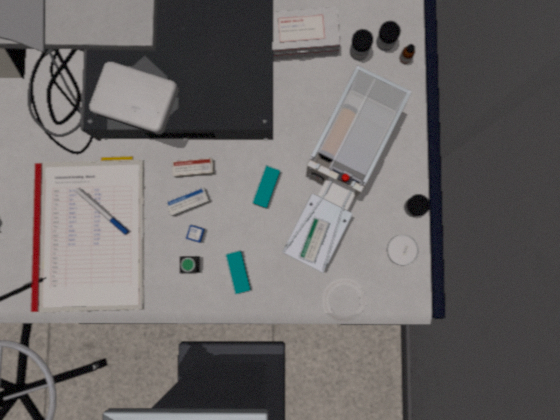

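The side view shows the dry box and tray in the middle of the picture, with the knob at about (275,188). The turquoise look-alikes lie at (260,262) and (336,284). In the top view the tray runs from (303,262) to the red knob at (346,178), and the green-labelled carton is at (315,240) on the tray. The tray points almost straight away from the base, at about -27°.

```bash
cat > m.py <<'E'
from h import *
im,d=optics.capture("top");i2,d2=optics.capture("side")
def red(im,r0,r1,c0,c1):
    hsv=cv2.cvtColor(im,cv2.COLOR_RGB2HSV);m=(((hsv[...,0]<8)|(hsv[...,0]>172))&(hsv[...,1]>150)&(hsv[...,2]>60))
    k=np.zeros_like(m);k[r0:r1,c0:c1]=m[r0:r1,c0:c1];ys,xs=np.nonzero(k);return xs.mean()+.5,ys.mean()+.5,len(xs)
a=red(im,160,195,325,370);b=red(i2,175,205,262,290);print("red",a,b)
s=[560,420];A=np.array(a[:2])/s;B=np.array(b[:2])/s
print("knob tri",tri(B,A),"top@.1375",atz("top",A,.1375),"side@.13",atz("side",B,.13))
K,R,t=cal("top")
for e in optics.trace("carton","top")[:4]:
    m=e["region"].astype(np.uint8);c=max(cv2.findContours(m,0,2)[0],key=cv2.contourArea)
    w=np.array([atz("top",(p[0]+.5)/np.array(s),.081)[:2] for p in c.reshape(-1,2)])
    hsv=cv2.cvtColor(im,cv2.COLOR_RGB2HSV)[m>0].mean(0)
    print(round(e["p"],2),cv2.minAreaRect((w*1000).astype(np.float32)),hsv.round())
for k in("mouth","tray_end","sill_edge"):
    for n in("top","side"):
        for e in optics.pinpoint(k,n)[:1]:print(k,n,round(e["p"],2),atz(n,e["xy"],.06).round(4))
c=cv2.resize(im[150:280,270:400],(600,600),interpolation=cv2.INTER_CUBIC);cv2.imwrite("pics/c1.png",c[:,:,::-1])
E
python3 m.py
```

```text
red (np.float64(345.32978723404256), np.float64(177.9255319148936), 47) (np.float64(276.04545454545456), np.float64(186.77272727272728), 11)
knob tri [ 0.58604019 -0.30049315  0.12691441] top@.1375 [ 0.58345803 -0.29946011  0.1375    ] side@.13 [ 0.5848485  -0.29248401  0.13      ]
0.97 ((347.1774597167969, -246.51170349121094), (70.32403564453125, 2.384185791015625e-05), 45.5235595703125) [ 48.  35. 144.]
0.72 ((482.3206481933594, -108.87582397460938), (59.795589447021484, 2.288818359375e-05), 45.523563385009766) [ 90. 228. 116.]
0.56 ((430.7622375488281, -161.38516235351562), (66.71507263183594, 2.5749208361958154e-05), 45.523563385009766) [ 90. 227. 115.]
mouth side 0.94 [ 0.5925 -0.3187  0.06  ]
tray_end top 0.62 [ 0.4385 -0.2288  0.06  ]
tray_end side 0.79 [ 0.4395 -0.2318  0.06  ]
sill_edge top 0.93 [ 0.6161 -0.3167  0.06  ]
sill_edge side 0.92 [ 0.6222 -0.3004  0.06  ]
```

View pics/c1.png

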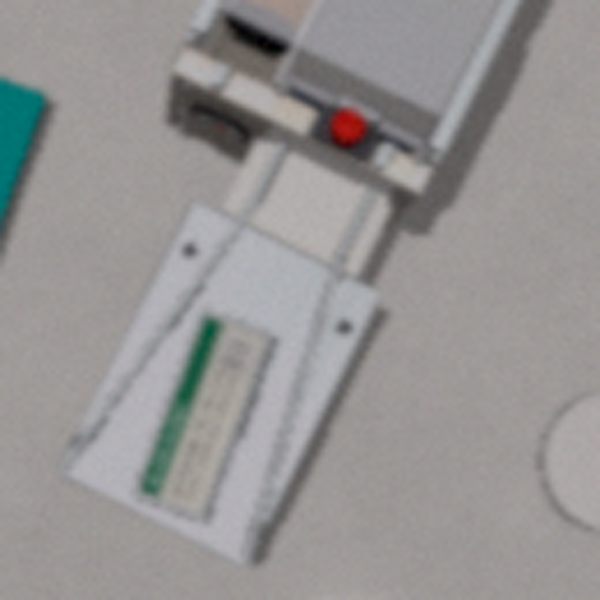

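>>> send_rows(
  steps=[
    [0.4, -1, 1, 0, 0, -0.5, -1],
    [0.4, -1, 1, 0, 0, 0, -1],
    [0.4, -1, 0, 0, 0, 0, -1],
    [0.4, -1, 0, 0, 0, 0, -1],
    [0.4, -1, 0, 0, 0, 0, -1],
  ],
)

```text
time_s: 1.47
position: [0.3179, 0.3722, 0.28]
tcp_rot: [0.237, 0.972, 0.001, 0.001]
wrist_force: [0.7, 0.7, -0.4]
grip_width: 0.0575
grasp_force: 0.0
```

The crop shows the carton on the tray, turned slightly against the tray axis. Its corners are at (207,317), (273,335), (208,518) and (142,494). The tray's near corners are at (68,472) and (250,562), and the knob is at (348,126).

```bash
python3 - <<'E'
from h import *
def w(c,r,z): return atz("top",((270+c/4.615)/560,(150+r/4.615)/420),z)
L,Rr=w(68,472,.06),w(250,562,.06);te=(L+Rr)/2;print("tray L,R",L,Rr,"w",np.linalg.norm(L-Rr),"mid",te)
rl,rr=w(277,150,.069),w(375,197,.069);print("rails",rl,rr,np.linalg.norm(rl-rr))
pl,pr=w(178,60,.11),w(425,185,.11);print("plate top",pl,pr,np.linalg.norm(pl-pr),(pl+pr)/2,np.degrees(np.arctan2(*(pl-pr)[1::-1]))-90)
kn=w(348,126,.1375);print("knob",kn)
m=(rl+rr)/2;v=kn-te;print("yaw from rails",np.degrees(np.arctan2(m[1]-te[1],m[0]-te[0])),"to knob",np.degrees(np.arctan2(v[1],v[0])),np.hypot(v[0],v[1]), "traynear edge",np.degrees(np.arctan2(*(L-Rr)[1::-1]))-90)
C=[w(*p,.081) for p in((207,317),(273,335),(208,518),(142,494))];c=sum(C)/4
yaw=np.arctan2(m[1]-te[1],m[0]-te[0]);d=np.array([np.cos(yaw),np.sin(yaw)]);n=np.array([-d[1],d[0]])
print("carton",c,"rel te",(c-te)[:2]@d,(c-te)[:2]@n,"near mid",(C[2]+C[3])/2,"far",(C[0]+C[1])/2)
ax=(C[0]+C[1]-C[2]-C[3]);print("axis",np.degrees(np.arctan2(ax[1],ax[0])),np.linalg.norm(ax)/2)
E
```

```text
tray L,R [ 0.4569853  -0.19398102  0.06      ] [ 0.42115042 -0.26731897  0.06      ] w 0.08162470861200005 mid [ 0.43906786 -0.23065     0.06      ]
rails [ 0.58721936 -0.27828173  0.069     ] [ 0.56806555 -0.31776828  0.069     ] 0.04388685604387508
plate top [ 0.61541199 -0.23697428  0.11      ] [ 0.56662548 -0.33204576  0.11      ] 0.10685836130806955 [ 0.59101873 -0.28451002  0.11      ] -27.164904769143774
knob [ 0.58454609 -0.29960044  0.1375    ]
yaw from rails -25.92903505033103 to knob -25.35894647353153 0.1609909289824449 traynear edge -26.0413654681756
carton [ 0.47892937 -0.24947523  0.081     ] rel te 0.04408037979726366 0.0004995312745399369 near mid [ 0.44335034 -0.23658583  0.081     ] far [ 0.5145084  -0.26236463  0.081     ]
axis -19.914200777510143 0.07568365043632654
```

>>> send_rows(
  steps=[
    [0.4, -1, 0, 0, 0, 0, -1],
    [0.4, -1, 0, 0, 0, 0, -1],
    [0.4, -1, 0, 0, 0, 0, -1],
    [0.4, -1, 0, 0, 0, 0, -1],
    [0.4, -1, 0, 0, 0, 0, -1],
  ],
)

```text
time_s: 1.88
position: [0.3951, 0.1781, 0.2797]
tcp_rot: [0.237, 0.971, 0.0, 0.0]
wrist_force: [0.3, 0.4, -0.1]
grip_width: 0.0244
grasp_force: 0.0
```

>>> send_rows(
  steps=[
    [0.4, -1, 0, 0, 0, 0, -1],
    [0.4, -1, 0, 0, 0, 0, -1],
    [0.4, -1, 0, 0, 0, 0, -1],
    [0.4, -1, 0, 0, 0, 0, -1],
    [0.4, -1, 0, 0, 0, 0, -1],
  ],
)

```text
time_s: 2.3
position: [0.4725, -0.0156, 0.2796]
tcp_rot: [0.237, 0.971, 0.0, 0.0]
wrist_force: [0.9, 0.5, -0.2]
grip_width: 0.0005
grasp_force: 0.0
```

>>> send_rows(
  steps=[
    [0.3, -0.97, 0, 0, 0, 0.25, -1],
    [0.3, -0.97, 0, 0, 0, 0, -1],
    [0.3, -0.97, 0, 0, 0, 0, -1],
    [0.3, -0.97, 0, 0, 0, 0, -1],
    [0.3, -0.97, 0, 0, 0, 0, -1],
  ],
)

```text
time_s: 2.72
position: [0.5324, -0.2097, 0.2794]
tcp_rot: [0.225, 0.974, -0.0, 0.0]
wrist_force: [0.9, 0.6, -0.2]
grip_width: -0.0001
grasp_force: 0.0
```

>>> send_rows(
  steps=[
    [0.3, -0.97, -0.5, 0, 0, 0, -1],
    [0.3, -0.97, -0.5, 0, 0, 0, -1],
    [0.3, -0.9, -1, 0, 0, 0, -1],
    [0, 0, -0.5, 0, 0, 0, -1],
    [0, 0, 0, 0, 0, 0, -1],
  ],
)

```text
time_s: 3.13
position: [0.5608, -0.3062, 0.1871]
tcp_rot: [0.226, 0.974, 0.001, -0.004]
wrist_force: [-0.3, 0.3, -0.6]
grip_width: 0.0004
grasp_force: 0.0
```

>>> send_rows(
  steps=[
    [0, 0, 0, 0, 0, 0, -1],
    [0, 0, 0, 0, 0, 0, -1],
  ],
)

```text
time_s: 3.3
position: [0.5637, -0.3057, 0.1935]
tcp_rot: [0.224, 0.975, -0.0, 0.0]
wrist_force: [-0.2, 0.4, 0.2]
grip_width: 0.0005
grasp_force: 0.0
```

```bash
python3 - <<'E'
from h import *
o=telemetry.get_obs();print(o["position"],o["joints"].round(2))
p=[]
for n in("side","top"):
    im,_=optics.capture(n);c=im[140:260,210:370] if n=="side" else im[140:260,260:420];p.append(cv2.resize(c,(640,480),interpolation=cv2.INTER_CUBIC))
    for e in optics.pinpoint("catch_knob",n)[:1]:print(n,e["p"],np.array(e["xy"])*[560,420],atz(n,e["xy"],.13))
cv2.imwrite("pics/c2.png",cv2.resize(np.hstack(p),(800,300))[:,:,::-1])
E
```

```text
[ 0.56371841 -0.30566327  0.19347504] [-0.6   0.44  1.45  0.    1.25 -1.72]
side 0.41 [275.016 184.884] [ 0.59043068 -0.3046526   0.13      ]
```

View pics/c2.png

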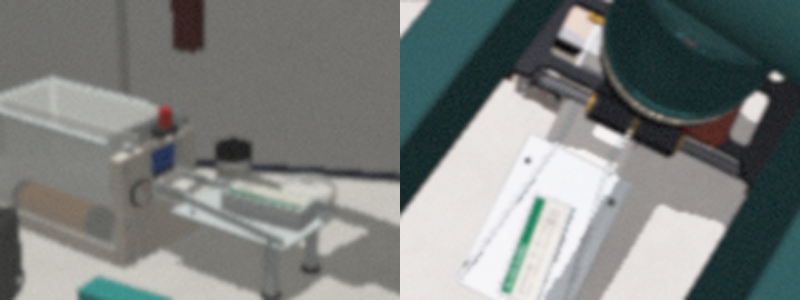

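The side crop (left half) shows the knob at (165,118) and the finger above it at (188,25). The top view is blocked by the gripper. I'll move sideways to the right of the knob, then go down.

>>> send_rows(
  steps=[
    [0.1, -0.55, 0, 0, 0, 0, -1],
    [0, 0, -0.5, 0, 0, 0, -1],
    [0, 0, -0.6, 0, 0, 0, -1],
    [0, 0, -0.5, 0, 0, 0, -1],
    [0, 0, 0, 0, 0, 0, -1],
  ],
)

```text
time_s: 3.92
position: [0.5654, -0.3262, 0.1253]
tcp_rot: [0.224, 0.975, 0.001, -0.003]
wrist_force: [-0.6, 0.7, -0.6]
grip_width: 0.0002
grasp_force: 0.0
```

```bash
python3 - <<'E'
from h import *
im,_=optics.capture("side");cv2.imwrite("pics/c3.png",cv2.resize(im[150:240,220:340],(640,480),interpolation=cv2.INTER_CUBIC)[:,:,::-1]);print(telemetry.get_obs()["position"])
E
```

```text
[ 0.56627738 -0.32688579  0.12728955]
```

View pics/c3.png

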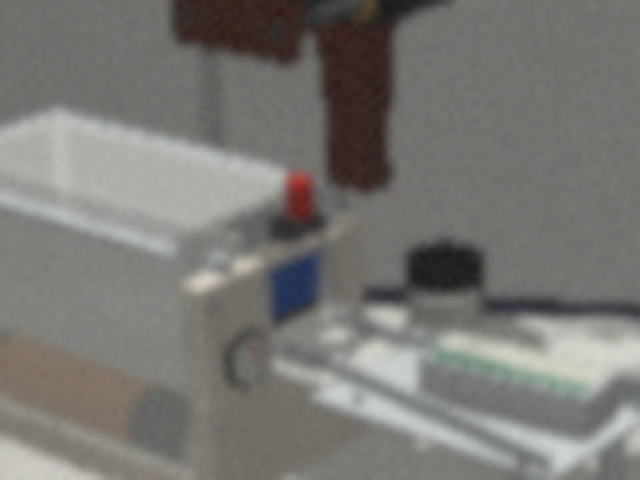

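>>> send_rows(
  steps=[
    [0.07, -0.03, 0, 0, 0, 0, -1],
    [0.15, 0.3, 0, 0, 0, 0, -1],
    [0.15, 0.3, 0, 0, 0, 0, -1],
    [0.15, 0.3, 0, 0, 0, 0, -1],
    [0, 0, 0, 0, 0, 0, -1],
  ],
)

```text
time_s: 4.38
position: [0.5902, -0.2905, 0.1295]
tcp_rot: [0.223, 0.975, 0.0, 0.001]
wrist_force: [-0.0, -0.3, -0.0]
grip_width: 0.0002
grasp_force: 0.0
```

>>> send_rows(
  steps=[
    [0.05, 0.1, 0, 0, 0, 0, -1],
    [0, 0, 0, 0, 0, 0, -1],
  ],
)

```text
time_s: 4.55
position: [0.5906, -0.2882, 0.1285]
tcp_rot: [0.224, 0.975, 0.0, 0.0]
wrist_force: [-1.0, -0.3, 0.0]
grip_width: 0.0005
grasp_force: 0.0
```

>>> send_rows(
  steps=[
    [0.05, 0.1, 0, 0, 0, 0, -1],
    [0, 0, 0, 0, 0, 0, -1],
  ],
)

```text
time_s: 4.72
position: [0.5922, -0.2849, 0.1282]
tcp_rot: [0.225, 0.974, 0.0, -0.0]
wrist_force: [0.5, -0.9, -0.6]
grip_width: 0.0005
grasp_force: 0.0
```

```bash
python3 - <<'E'
from h import *
im,_=optics.capture("side");cv2.imwrite("pics/c4.png",cv2.resize(im[150:240,220:340],(640,480),interpolation=cv2.INTER_CUBIC)[:,:,::-1])
o=telemetry.get_obs();print(o["position"],o["wrist_force"])
for e in optics.pinpoint("catch_knob","side")[:1]:print(e["p"],np.array(e["xy"])*[560,420],atz("side",e["xy"],.13))
E
```

```text
[ 0.59209483 -0.28507888  0.1281785 ] [-0.35019296 -0.47815936  0.02234267]
0.67 [263.592 189.42 ] [ 0.60864289 -0.27056795  0.13      ]
```

View pics/c4.png

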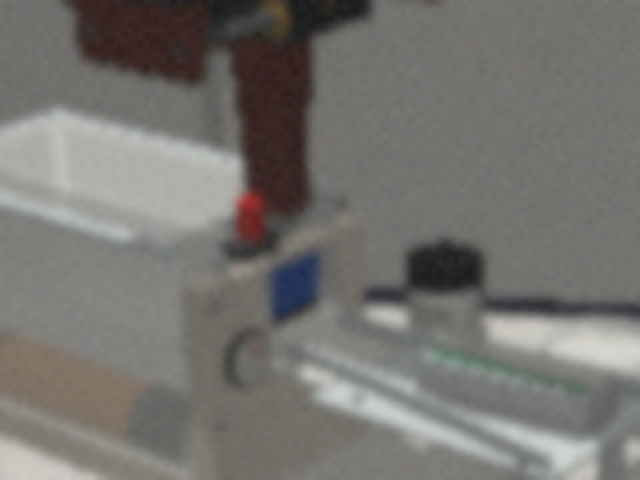

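The knob has moved left and is now at (252,215) in the crop, with the finger just right of it. I'll push to the stop.

>>> send_rows(
  steps=[
    [0.03, 0.07, 0, 0, 0, 0, -1],
    [0, 0, 0, 0, 0, 0, -1],
  ],
)

```text
time_s: 4.98
position: [0.5933, -0.2825, 0.1281]
tcp_rot: [0.225, 0.974, -0.0, -0.0]
wrist_force: [-1.0, 0.0, -0.8]
grip_width: 0.0006
grasp_force: 0.2
```

>>> send_rows(
  steps=[
    [0.03, 0.07, 0, 0, 0, 0, -1],
    [0, 0, 0, 0, 0, 0, -1],
  ],
)

```text
time_s: 5.15
position: [0.5938, -0.2816, 0.1282]
tcp_rot: [0.224, 0.975, -0.002, -0.0]
wrist_force: [-1.8, -6.9, -1.0]
grip_width: -0.0
grasp_force: 3.7
```

The force shows the catch is at its left stop. Next I'll back off, rise, lean the fingers 30° forward and go behind the carton.

>>> send_rows(
  steps=[
    [-0.08, -0.15, 0, 0, 0, 0, -1],
    [0, 0, 0.8, 0, 0, 0, -1],
    [0, 0, 0.8, 0, 0, 0, -1],
    [-0.5, 0.2, 0.3, 0, 0, 0, -1],
    [-0.8, 0.3, 0, -0.4, -0.9, 0, -1],
  ],
)

```text
time_s: 5.57
position: [0.5475, -0.2707, 0.209]
tcp_rot: [0.224, 0.973, -0.012, 0.056]
wrist_force: [1.5, -1.7, 1.2]
grip_width: 0.0004
grasp_force: 0.0
```

>>> send_rows(
  steps=[
    [-0.8, 0.3, 0, -0.45, -0.9, 0, -1],
    [-0.8, 0.3, 0, -0.45, -0.9, 0, -1],
    [-0.8, 0.3, 0, -0.45, -0.9, 0, -1],
    [-0.8, 0.3, 0, -0.45, -0.9, 0, -1],
    [0, 0, 0, 0, 0, 0, -1],
  ],
)

```text
time_s: 5.98
position: [0.4016, -0.2049, 0.1937]
tcp_rot: [0.217, 0.946, -0.049, 0.236]
wrist_force: [-2.8, 3.2, -3.1]
grip_width: 0.0003
grasp_force: 0.0
```

>>> send_rows(
  steps=[
    [0, 0, 0, 0, 0, 0, -1],
    [0, 0, 0, 0, 0, 0, -1],
  ],
)

```text
time_s: 6.15
position: [0.4174, -0.2196, 0.2051]
tcp_rot: [0.217, 0.943, -0.055, 0.246]
wrist_force: [1.2, -0.4, 0.9]
grip_width: 0.0003
grasp_force: 0.0
```

```bash
cat >> h.py <<'E'
from scipy.spatial.transform import Rotation as Ro
def st():
    o=telemetry.get_obs();d=np.array([.899,-.438]);n=np.array([.438,.899]);p=o["position"];r=p[:2]-[.592,-.3052]
    R=Ro.from_quat(o["tcp_rot"]).as_matrix();z=R[:,2];print("t",o["time_s"],p.round(4),"box x,y",(r@d).round(4),(r@n).round(4),"lean",np.degrees(np.arctan2(z[:2]@d,-z[2])).round(1),"side",np.degrees(z[:2]@n).round(1),"yaw",np.degrees(np.arctan2(R[1,1],R[0,1])).round(1),o["wrist_force"].round(1),o["joints"].round(2))
E
python3 -c "from h import *;st()"
```

```text
t 6.15 [ 0.4174 -0.2196  0.2051] box x,y -0.1944 0.0005 lean 29.2 side 0.2 yaw 64.2 [ 1.2 -0.4  0.9] [-0.75 -0.02  2.2   0.31  0.5  -2.11]
```

>>> send_rows(
  steps=[
    [0, 0, -0.8, 0, 0, 0, -1],
    [0, 0, -0.8, 0, 0, 0, -1],
    [0, 0, -0.8, 0, 0, 0, -1],
    [0, 0, -0.8, 0, 0, 0, -1],
    [0, 0, -0.2, 0, 0, 0, -1],
  ],
)

```text
time_s: 6.57
position: [0.4237, -0.2213, 0.1059]
tcp_rot: [0.213, 0.944, -0.047, 0.249]
wrist_force: [-0.2, -0.6, 0.0]
grip_width: 0.0004
grasp_force: 0.0
```

>>> send_rows(
  steps=[
    [0, 0, 0, 0, 0, 0, -1],
    [0, 0, 0, 0, 0, 0, -1],
  ],
)

```text
time_s: 6.73
position: [0.423, -0.2203, 0.1066]
tcp_rot: [0.213, 0.944, -0.047, 0.248]
wrist_force: [0.3, -0.1, -0.2]
grip_width: 0.0004
grasp_force: 0.0
```

```bash
python3 - <<'E'
from h import *
st()
p=[]
for n in("side","top"):
    im,_=optics.capture(n);c=im[160:250,240:360] if n=="side" else im[150:285,250:430];p.append(cv2.resize(c,(640,480),interpolation=cv2.INTER_CUBIC))
cv2.imwrite("pics/c5.png",cv2.resize(np.hstack(p),(800,300))[:,:,::-1])
E
```

```text
t 6.7333 [ 0.423  -0.2203  0.1066] box x,y -0.1892 0.0023 lean 29.3 side 1.3 yaw 64.8 [ 0.3 -0.1 -0.2] [-0.76  0.22  2.33  1.03  0.2  -2.87]
```

View pics/c5.png

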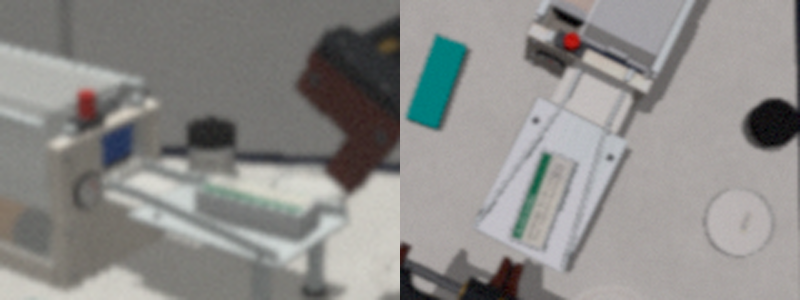

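The catch is at the left in both views. The fingers hang behind the tray, but joint 5 is at its lower limit, so a 30° lean isn't possible this close in. I'll stand the fingers up now and lean them again during the push.

>>> send_rows(
  steps=[
    [-0.15, 0.02, 0, 0.45, 0.9, 0, -1],
    [0, 0, 0, 0.45, 0.9, 0, -1],
    [0, 0, 0, 0.45, 0.9, 0, -1],
    [0, 0, 0, 0.45, 0.9, 0, -1],
    [0, 0, 0, 0, 0, 0, -1],
  ],
)

```text
time_s: 7.25
position: [0.4378, -0.2088, 0.1103]
tcp_rot: [0.21, 0.963, -0.004, 0.17]
wrist_force: [1.4, -1.8, 0.1]
grip_width: 0.0006
grasp_force: 0.0
```

>>> send_rows(
  steps=[
    [0, 0, 0, 0, 0, 0, -1],
  ],
)

```text
time_s: 7.33
position: [0.4367, -0.2062, 0.1092]
tcp_rot: [0.209, 0.963, -0.003, 0.172]
wrist_force: [-0.2, 0.4, -0.4]
grip_width: 0.0006
grasp_force: 0.0
```

```bash
python3 -c "from h import *;st()"
```

```text
t 7.3333 [ 0.4367 -0.2062  0.1092] box x,y -0.183 0.0209 lean 19.3 side 4.3 yaw 66.2 [-0.2  0.4 -0.4] [-0.71  0.23  2.16  0.36  0.47 -2.15]
```

>>> send_rows(
  steps=[
    [-0.4, -0.1, 0, 0.13, 0.8, -0.12, -1],
    [-0.3, -0.12, 0, 0.13, 0.8, -0.12, -1],
    [0, 0, 0, 0.13, 0.8, -0.12, -1],
    [0, 0, 0, 0, 0, 0, -1],
    [0, 0, 0, 0, 0, 0, -1],
  ],
)

```text
time_s: 7.75
position: [0.4076, -0.2127, 0.1074]
tcp_rot: [0.229, 0.972, -0.01, 0.045]
wrist_force: [-0.2, 0.3, 0.7]
grip_width: 0.0001
grasp_force: 0.0
```

```bash
python3 -c "from h import *;st()"
```

```text
t 7.75 [ 0.4076 -0.2127  0.1074] box x,y -0.2063 0.0024 lean 5.3 side -0.0 yaw 63.5 [-0.2  0.3  0.7] [-0.65  0.27  2.01  0.02  0.77 -1.77]
```

>>> send_rows(
  steps=[
    [-0.04, -0.08, -0.5, 0, 0, 0.05, -1],
    [0, 0, -0.45, 0, 0, 0, -1],
    [0, 0, 0, 0, 0, 0, -1],
  ],
)

```text
time_s: 8.0
position: [0.4018, -0.2141, 0.0669]
tcp_rot: [0.227, 0.973, -0.009, 0.041]
wrist_force: [-0.1, 0.3, -0.2]
grip_width: 0.0001
grasp_force: 0.0
```

>>> send_rows(
  steps=[
    [0.4, -0.2, 0, 0, 0, 0, -1],
    [0, 0, 0, 0, 0, 0, -1],
    [0, 0, 0, 0, 0, 0, -1],
  ],
)

```text
time_s: 8.25
position: [0.4209, -0.2246, 0.07]
tcp_rot: [0.227, 0.973, -0.011, 0.044]
wrist_force: [-0.6, 0.9, 0.3]
grip_width: 0.0002
grasp_force: 0.0
```

```bash
python3 -c "from h import *;st()"
```

```text
t 8.25 [ 0.4209 -0.2246  0.07  ] box x,y -0.1891 -0.0025 lean 5.2 side -0.1 yaw 63.7 [-0.6  0.9  0.3] [-0.65  0.36  2.01  0.02  0.68 -1.78]
```

>>> send_rows(
  steps=[
    [0.18, -0.08, 0, 0, 0, 0, -1],
    [0.18, -0.08, 0, 0, 0, 0, -1],
    [0.18, -0.088, 0, 0, 0, 0, -1],
    [0.18, -0.088, 0, 0, 0, 0, -1],
    [0.18, -0.088, 0, 0, 0, 0, -1],
  ],
)

```text
time_s: 8.67
position: [0.4575, -0.242, 0.0696]
tcp_rot: [0.227, 0.973, -0.011, 0.043]
wrist_force: [-0.5, 0.9, 1.0]
grip_width: 0.0001
grasp_force: 0.6
```

```bash
python3 -c "from h import *;st()"
```

```text
t 8.6667 [ 0.4575 -0.242   0.0696] box x,y -0.1486 -0.0021 lean 5.1 side -0.2 yaw 63.7 [-0.5  0.9  1. ] [-0.63  0.4   1.92  0.02  0.73 -1.75]
```

Next I'll push on and add lean gradually, 2° per row.

>>> send_rows(
  steps=[
    [0.18, -0.08, 0, -0.15, -0.3, 0, -1],
    [0.18, -0.08, 0, -0.15, -0.3, 0, -1],
    [0.18, -0.08, 0, -0.15, -0.3, 0, -1],
    [0.18, -0.088, 0, -0.15, -0.3, 0, -1],
    [0.18, -0.088, 0, -0.15, -0.3, 0, -1],
  ],
)

```text
time_s: 9.08
position: [0.4938, -0.2588, 0.0696]
tcp_rot: [0.226, 0.965, -0.032, 0.129]
wrist_force: [-0.5, 0.8, -0.1]
grip_width: 0.0002
grasp_force: 0.2
```

```bash
python3 - <<'E'
from h import *
st()
p=[]
for n in("side","top"):
    im,_=optics.capture(n);c=im[160:250,240:360] if n=="side" else im[150:285,250:430];p.append(cv2.resize(c,(640,480),interpolation=cv2.INTER_CUBIC))
cv2.imwrite("pics/c6.png",cv2.resize(np.hstack(p),(800,300))[:,:,::-1])
E
```

```text
t 9.0833 [ 0.4938 -0.2588  0.0696] box x,y -0.1086 -0.0013 lean 15.2 side -0.3 yaw 63.6 [-0.5  0.8 -0.1] [-0.64  0.4   1.99  0.09  0.5  -1.82]
```

View pics/c6.png

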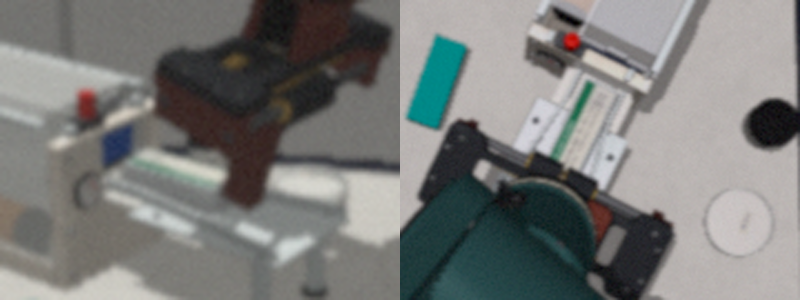

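The carton now lies straight between the rails with its front near the mouth. I'll keep pushing.

>>> send_rows(
  steps=[
    [0.18, -0.085, 0, -0.1, -0.2, 0, -1],
    [0.18, -0.085, 0, -0.1, -0.2, 0, -1],
    [0.18, -0.085, 0, -0.1, -0.2, 0, -1],
    [0.18, -0.085, 0, -0.1, -0.2, 0, -1],
    [0.18, -0.085, 0, -0.1, -0.2, 0, -1],
  ],
)

```text
time_s: 9.6
position: [0.5294, -0.2755, 0.0695]
tcp_rot: [0.224, 0.956, -0.045, 0.184]
wrist_force: [-0.0, -0.0, -0.1]
grip_width: 0.0007
grasp_force: 0.2
```

```bash
python3 -c "from h import *;st()"
```

```text
t 9.6 [ 0.5294 -0.2755  0.0695] box x,y -0.0693 -0.0008 lean 21.8 side -0.3 yaw 63.6 [-0.  -0.  -0.1] [-0.64  0.42  2.    0.18  0.35 -1.91]
```

>>> send_rows(
  steps=[
    [0.18, -0.085, 0, -0.05, -0.1, 0, -1],
    [0.18, -0.085, 0, -0.05, -0.1, 0, -1],
    [0.18, -0.085, 0, -0.05, -0.1, 0, -1],
    [0.14, -0.07, 0, -0.05, -0.1, 0, -1],
    [0.14, -0.07, 0, -0.05, -0.1, 0, -1],
  ],
)

```text
time_s: 10.02
position: [0.5624, -0.2916, 0.0696]
tcp_rot: [0.222, 0.95, -0.052, 0.212]
wrist_force: [0.3, 0.3, 0.8]
grip_width: -0.0001
grasp_force: 0.2
```

```bash
python3 -c "from h import *;st()"
```

```text
t 10.0167 [ 0.5624 -0.2916  0.0696] box x,y -0.0325 -0.0007 lean 25.2 side -0.4 yaw 63.6 [0.3 0.3 0.8] [-0.63  0.45  1.98  0.25  0.28 -1.96]
```

>>> send_rows(
  steps=[
    [0.09, -0.043, 0, 0, 0, 0, -1],
    [0.09, -0.043, 0, 0, 0, 0, -1],
    [0.08, -0.04, 0, 0, 0, 0, -1],
    [0.06, -0.03, 0, 0, 0, 0, -1],
    [0, 0, 0, 0, 0, 0, -1],
  ],
)

```text
time_s: 10.43
position: [0.5752, -0.298, 0.0699]
tcp_rot: [0.222, 0.95, -0.052, 0.212]
wrist_force: [0.8, -0.1, -0.4]
grip_width: 0.0002
grasp_force: 0.0
```

```bash
python3 - <<'E'
from h import *
st()
im,_=optics.capture("side");c=im[160:250,210:330]
cv2.imwrite("pics/c7.png",cv2.resize(c,(640,480),interpolation=cv2.INTER_CUBIC)[:,:,::-1])
E
```

```text
t 10.4333 [ 0.5752 -0.298   0.0699] box x,y -0.0183 -0.0009 lean 25.2 side -0.4 yaw 63.6 [ 0.8 -0.1 -0.4] [-0.62  0.47  1.95  0.22  0.3  -1.93]
```

View pics/c7.png

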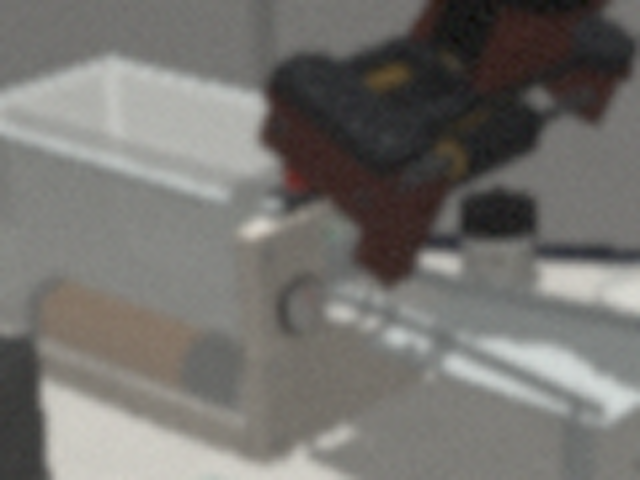

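>>> send_rows(
  steps=[
    [0.06, -0.03, 0, 0, 0, 0, -1],
    [0.06, -0.03, 0, 0, 0, 0, -1],
    [0, 0, 0, 0, 0, 0, -1],
    [0, 0, 0, 0, 0, 0, -1],
  ],
)

```text
time_s: 10.82
position: [0.5794, -0.3, 0.0696]
tcp_rot: [0.222, 0.95, -0.051, 0.212]
wrist_force: [-0.0, -0.5, 1.1]
grip_width: 0.0003
grasp_force: 0.0
```

```bash
python3 - <<'E'
from h import *
st()
im,_=optics.capture("top");
for n in("top","side"):
    if n=="side":optics.capture(n)
    for e in optics.pinpoint("carton_mid",n)[:4]:print(n,round(e["p"],2),np.array(e["xy"])*[560,420],atz(n,e["xy"],.07),atz(n,e["xy"],.02))
im,_=optics.capture("side")
E
```

```text
t 10.8167 [ 0.5794 -0.3     0.0696] box x,y -0.0137 -0.0008 lean 25.2 side -0.4 yaw 63.6 [-0.  -0.5  1.1] [-0.62  0.47  1.93  0.22  0.31 -1.92]
top 0.85 [265.496 190.218] [ 0.57224704 -0.15772054  0.07      ] [ 0.57999339 -0.15453237  0.02      ]
top 0.59 [239.68  274.386] [ 0.4160105  -0.11164207  0.07      ] [ 0.41469021 -0.1057799   0.02      ]
side 0.82 [257.992 260.694] [ 0.56231523 -0.06059884  0.07      ] [ 0.58891558 -0.14120292  0.02      ]
side 0.65 [336.112 282.114] [ 0.41375254 -0.01814211  0.07      ] [ 0.42051714 -0.09307748  0.02      ]
```

>>> send_rows(
  steps=[
    [0.06, -0.03, 0, 0, 0, 0, -1],
    [0, 0, 0, 0, 0, 0, -1],
    [0, 0, 0, 0, 0, 0, -1],
  ],
)

```text
time_s: 11.32
position: [0.5818, -0.3012, 0.0696]
tcp_rot: [0.222, 0.95, -0.052, 0.212]
wrist_force: [1.0, 0.2, 0.5]
grip_width: 0.0005
grasp_force: 0.0
```

>>> send_rows(
  steps=[
    [-0.3, 0.15, 0, 0, 0, 0, -1],
    [-0.5, 0.25, 0, 0, 0, 0, -1],
    [-0.5, 0.25, 0, 0.1, 0.2, 0, -1],
    [-0.5, 0.25, 0, 0.1, 0.2, 0, -1],
    [-0.5, 0.25, 0.2, 0.1, 0.2, 0, -1],
  ],
)

```text
time_s: 11.73
position: [0.4876, -0.2538, 0.0763]
tcp_rot: [0.224, 0.957, -0.043, 0.177]
wrist_force: [-1.0, -0.4, 0.1]
grip_width: 0.0007
grasp_force: 0.0
```

```bash
python3 - <<'E'
from h import *
st()
p=[]
for n in("side","top"):
    im,_=optics.capture(n);c=im[160:250,210:330] if n=="side" else im[60:240,270:450];p.append(cv2.resize(c,(400,300) if n=="side" else (400,400),interpolation=cv2.INTER_CUBIC))
    for e in optics.pinpoint("carton_mid",n)[:4]:print(n,round(e["p"],2),np.array(e["xy"])*[560,420],atz(n,e["xy"],.02))
p[0]=cv2.copyMakeBorder(p[0],0,100,0,0,0)
cv2.imwrite("pics/c8.png",np.hstack(p)[:,:,::-1])
E
```

```text
t 11.7333 [ 0.4876 -0.2538  0.0763] box x,y -0.1163 0.0005 lean 20.9 side -0.3 yaw 63.6 [-1.  -0.4  0.1] [-0.65  0.36  2.09  0.2   0.34 -1.94]
side 0.77 [255.696 259.896] [ 0.59459675 -0.14343045  0.02      ]
top 0.88 [237.216 274.008] [ 0.41540099 -0.1009767   0.02      ]
top 0.77 [270.2   186.102] [ 0.58823567 -0.16376932  0.02      ]
```

View pics/c8.png

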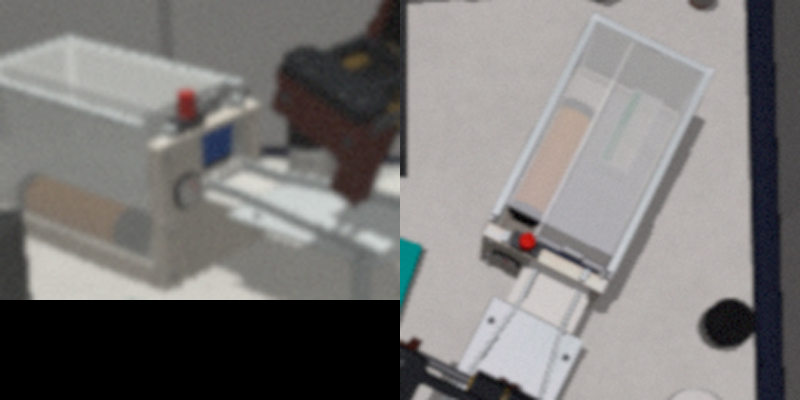

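The catch is still left at (187,105), the blue flap hangs shut, and the green-labelled carton shows inside the box near its rear at (628,130) in the right half. I'll check its position and the free height left of the box, then raise the fingers upright.

```bash
python3 - <<'E'
from h import *
X=atz("top",(372.6/560,118.5/420),.02);r=X[:2]-[.592,-.3052];print("carton box",r@[.899,-.438],r@[.438,.899])
im,d=optics.capture("top");K,R,t=cal("top")
ys,xs=np.mgrid[0:420:2,0:560:2];D=d[ys,xs];P=np.stack([(xs+.5-K[0,2])/K[0,0]*D,(ys+.5-K[1,2])/K[1,1]*D,D],-1)-t;W=P@R
m=(D>0)&(abs(W[...,0]-.66)<.1)&(W[...,1]>-.26)&(W[...,1]<-.08);print(np.percentile(W[m][:,2],[50,95,100]))
E
```

```text
carton box 0.14738715285166182 0.0021873312852603924
[0.00085602 0.09008963 0.12500162]
```

>>> send_rows(
  steps=[
    [0, 0, 1, 0.38, 0.79, 0, -1],
    [0, 0, 1, 0.38, 0.79, 0, -1],
    [0, 0, 1, 0.38, 0.79, 0, -1],
    [0, 0, 0.8, 0.38, 0.79, 0, -1],
    [0, 0, 0, 0, 0, 0, -1],
  ],
)

```text
time_s: 12.4
position: [0.5003, -0.2574, 0.2008]
tcp_rot: [0.225, 0.973, -0.009, 0.043]
wrist_force: [2.2, -0.5, 0.0]
grip_width: 0.0003
grasp_force: 0.0
```

>>> send_rows(
  steps=[
    [0, 0, 0, 0, 0, 0, -1],
    [0, 0, 0, 0, 0, 0, -1],
  ],
)

```text
time_s: 12.57
position: [0.4941, -0.2533, 0.1928]
tcp_rot: [0.225, 0.974, -0.007, 0.04]
wrist_force: [0.4, -0.4, -1.5]
grip_width: 0.0007
grasp_force: 0.0
```

```bash
python3 -c "from h import *;st()"
```

```text
t 12.5667 [ 0.4941 -0.2533  0.1928] box x,y -0.1107 0.0038 lean 4.6 side 0.2 yaw 64.0 [ 0.4 -0.4 -1.5] [-0.61  0.28  1.71  0.02  1.07 -1.73]
```

>>> send_rows(
  steps=[
    [0, 0.3, 0, 0.33, 0.69, 0, -1],
    [0.75, 0.1, 0, 0, 0, 0, -1],
    [0.75, 0, 0, 0, 0, 0, -1],
    [0.75, 0, 0, 0, 0, 0, -1],
    [0.75, 0, 0, 0, 0, 0, -1],
  ],
)

```text
time_s: 12.98
position: [0.6134, -0.2363, 0.1909]
tcp_rot: [0.225, 0.974, 0.002, -0.001]
wrist_force: [-0.6, -0.5, -1.0]
grip_width: 0.0006
grasp_force: 0.0
```

>>> send_rows(
  steps=[
    [0, 0, 0, 0, 0, 0, -1],
    [0, 0, 0, 0, 0, 0, -1],
  ],
)

```text
time_s: 13.15
position: [0.6133, -0.2364, 0.1908]
tcp_rot: [0.225, 0.974, 0.002, -0.001]
wrist_force: [-1.0, 1.5, 0.5]
grip_width: -0.0002
grasp_force: 0.0
```

```bash
python3 -c "from h import *;st()"
```

```text
t 13.15 [ 0.6133 -0.2364  0.1908] box x,y -0.011 0.0712 lean -0.2 side 0.2 yaw 64.0 [-1.   1.5  0.5] [-0.47  0.47  1.41  0.    1.26 -1.59]
```

>>> send_rows(
  steps=[
    [0, 0, -0.6, 0, 0, 0, -1],
    [0, 0, -0.6, 0, 0, 0, -1],
    [0, 0, -0.37, 0, 0, 0, -1],
    [0, 0, 0, 0, 0, 0, -1],
    [0, 0, 0, 0, 0, 0, -1],
  ],
)

```text
time_s: 13.57
position: [0.611, -0.2366, 0.1293]
tcp_rot: [0.226, 0.974, 0.002, -0.002]
wrist_force: [-0.0, -0.1, 0.2]
grip_width: 0.0001
grasp_force: 0.0
```

>>> send_rows(
  steps=[
    [-0.11, -0.23, 0, 0, 0, 0, -1],
    [-0.11, -0.23, 0, 0, 0, 0, -1],
    [-0.11, -0.23, 0, 0, 0, 0, -1],
    [-0.11, -0.23, 0, 0, 0, 0, -1],
    [0, 0, 0, 0, 0, 0, -1],
  ],
)

```text
time_s: 13.98
position: [0.5952, -0.2768, 0.1318]
tcp_rot: [0.226, 0.974, 0.001, 0.001]
wrist_force: [0.1, -0.2, -0.4]
grip_width: 0.0003
grasp_force: 0.0
```

```bash
python3 -c "from h import *;st()"
```

```text
t 13.9833 [ 0.5952 -0.2768  0.1318] box x,y -0.0095 0.0269 lean 0.1 side 0.1 yaw 63.9 [ 0.1 -0.2 -0.4] [-0.54  0.52  1.48  0.    1.14 -1.66]
```

>>> send_rows(
  steps=[
    [0, 0, 0, 0, 0, 0, -1],
    [-0.02, -0.045, 0, 0, 0, 0, -1],
    [0, 0, 0, 0, 0, 0, -1],
  ],
)

```text
time_s: 14.23
position: [0.5953, -0.2762, 0.1311]
tcp_rot: [0.225, 0.974, 0.001, 0.0]
wrist_force: [-0.0, 0.2, 0.1]
grip_width: 0.0002
grasp_force: 0.0
```

>>> send_rows(
  steps=[
    [-0.02, -0.045, 0, 0, 0, 0, -1],
    [0, 0, 0, 0, 0, 0, -1],
  ],
)

```text
time_s: 14.4
position: [0.5945, -0.2775, 0.1309]
tcp_rot: [0.225, 0.974, 0.001, 0.0]
wrist_force: [0.4, 0.3, -0.8]
grip_width: 0.0001
grasp_force: 0.1
```

>>> send_rows(
  steps=[
    [-0.02, -0.045, 0, 0, 0, 0, -1],
    [0, 0, 0, 0, 0, 0, -1],
  ],
)

```text
time_s: 14.57
position: [0.5936, -0.2794, 0.1309]
tcp_rot: [0.225, 0.974, 0.001, 0.0]
wrist_force: [-0.3, 1.1, 0.6]
grip_width: 0.0008
grasp_force: 0.5
```

```bash
python3 - <<'E'
from h import *
st()
im,_=optics.capture("side")
cv2.imwrite("pics/c9.png",cv2.resize(im[150:240,220:340],(640,480),interpolation=cv2.INTER_CUBIC)[:,:,::-1])
E
```

```text
t 14.5667 [ 0.5936 -0.2794  0.1309] box x,y -0.0099 0.0239 lean -0.0 side 0.2 yaw 64.0 [-0.3  1.1  0.6] [-0.55  0.52  1.48  0.    1.14 -1.66]
```

View pics/c9.png

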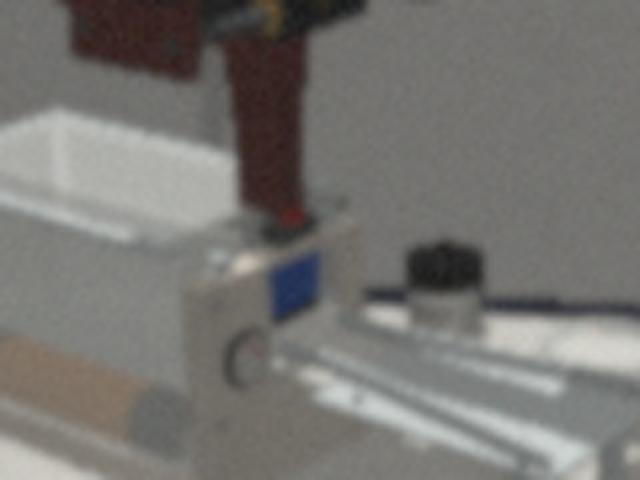

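The knob, at (292,217), is almost back to its starting column of 300. I'll keep pushing until the force shows the stop.

>>> send_rows(
  steps=[
    [-0.03, -0.06, 0, 0, 0, 0, -1],
    [0, 0, 0, 0, 0, 0, -1],
  ],
)

```text
time_s: 14.78
position: [0.5923, -0.2821, 0.1309]
tcp_rot: [0.225, 0.974, 0.001, 0.0]
wrist_force: [1.1, 1.2, 0.2]
grip_width: 0.0002
grasp_force: 0.4
```

>>> send_rows(
  steps=[
    [-0.03, -0.06, 0, 0, 0, 0, -1],
    [0, 0, 0, 0, 0, 0, -1],
  ],
)

```text
time_s: 14.95
position: [0.591, -0.2846, 0.1309]
tcp_rot: [0.225, 0.974, 0.001, 0.0]
wrist_force: [-0.2, 1.3, 0.7]
grip_width: 0.0008
grasp_force: 0.3
```

>>> send_rows(
  steps=[
    [-0.02, -0.045, 0, 0, 0, 0, -1],
    [0, 0, 0, 0, 0, 0, -1],
  ],
)

```text
time_s: 15.12
position: [0.5903, -0.2859, 0.1309]
tcp_rot: [0.225, 0.974, 0.002, 0.0]
wrist_force: [1.3, 2.4, 0.9]
grip_width: 0.0004
grasp_force: 1.1
```

>>> send_rows(
  steps=[
    [-0.02, -0.045, 0, 0, 0, 0, -1],
    [0, 0, 0, 0, 0, 0, -1],
  ],
)

```text
time_s: 15.28
position: [0.5902, -0.2862, 0.1309]
tcp_rot: [0.226, 0.974, 0.003, 0.0]
wrist_force: [2.9, 6.8, 1.8]
grip_width: 0.0002
grasp_force: 3.8
```

Stop reached, with the force up to about 7 N. I'll back away left, rise and check.

>>> send_rows(
  steps=[
    [0.1, 0.2, 0, 0, 0, 0, -1],
    [0, 0, 0.7, 0, 0, 0, -1],
    [-0.2, 0.1, 1, 0, 0, 0, -1],
    [-0.9, 0.5, 0.8, 0, 0, 0, -1],
    [-0.9, 0.5, 0, 0, 0, 0, -1],
  ],
)

```text
time_s: 15.7
position: [0.5254, -0.2432, 0.2303]
tcp_rot: [0.225, 0.974, -0.001, 0.006]
wrist_force: [1.4, -1.6, -0.1]
grip_width: 0.0004
grasp_force: 0.0
```

>>> send_rows(
  steps=[
    [-0.9, 0.5, 0, 0, 0, 0, -1],
    [-0.9, 0.5, 0, 0, 0, 0, -1],
    [-0.5, 0.5, 0, 0, 0, 0, -1],
    [0, 0, 0, 0, 0, 0, -1],
    [0, 0, 0, 0, 0, 0, -1],
  ],
)

```text
time_s: 16.12
position: [0.4279, -0.1794, 0.2249]
tcp_rot: [0.225, 0.974, 0.001, 0.0]
wrist_force: [0.2, -0.1, 0.8]
grip_width: 0.0004
grasp_force: 0.0
```

```bash
python3 - <<'E'
from h import *
st();exec(open("m.py").read().split("K,R,t")[0])
c=np.hstack([cv2.resize(i2[150:240,220:340],(400,300)),cv2.resize(im[60:195,270:450],(400,300))]);cv2.imwrite("pics/c10.png",c[:,:,::-1])
E
```

```text
t 16.1167 [ 0.4279 -0.1794  0.2249] box x,y -0.2026 0.0412 lean 0.0 side 0.1 yaw 64.0 [ 0.2 -0.1  0.8] [-0.55  0.16  1.79  0.    1.19 -1.67]
red (np.float64(345.72), np.float64(178.34), 50) (np.float64(276.1666666666667), np.float64(186.83333333333334), 12)
knob tri [ 0.58560856 -0.30117035  0.12650283] top@.1375 [ 0.58273592 -0.30012576  0.1375    ] side@.13 [ 0.5844694  -0.29213328  0.13      ]
```

View pics/c10.png

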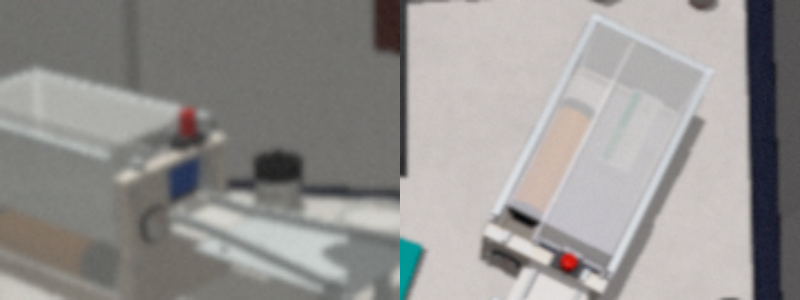

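The knob is back at its starting pixels (345.7,178.3 now, 345.3,177.9 at the start). The flap is shut, the carton lies at the foot of the chute and the arm is clear.

```bash
python3 -c "from rig import ticket;print(ticket.close_job())"
```

```text
the job is handed in; nothing more can be done
None
```

The job is handed in (the call returned no verdict): the green-labelled carton is in the dry box at the foot of the chute, the flap is shut, the catch is fully home, and the arm went nowhere near the other things on the desk.

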